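# Seat a digestion vessel in the hot-block well that fits it

## Robot

A 6-joint arm with a two-finger parallel gripper is mounted at the origin on a cart in front of the work surface, level with it; the furniture and walls round the work are solid. World frame = base frame: x ahead of the robot, y to its left, z up, the work surface at z = 0. Lengths are in m, angles in rad, forces in N, time in s.
With the tool pointing down it reaches from about 0.35 to 0.975 m from the base axis. Payload 7.1 kg.
Tool frame: the origin (TCP) lies midway between the tips of the shut fingers; the grasp point (between the pads) lies 19 mm behind it; z points along the fingers, y is the line along which they close (so a half turn about z gives the same grasp; the last joint's range is limited). The gripper opens to 88 mm and grips with 3 to 60 N. Pads are 20 mm wide; open, the fingers measure 115 mm over their backs; the gripper's body (75 mm by 178 mm) begins 61 mm behind the grasp point.
Start: joints at [1.201, 0.423, 1.63, -0, 1.089, -0.019], TCP at [0.215, 0.587, 0.223] pointing down, gripper open.
Joint ranges: [-3, 3], [-0.9, 2.11], [0.09, 2.58], [-1.31, 4.45], [0.11, 2.69], [-2.54, 2.54]. Speed limits (rad/s): [2.39, 2.39, 3.01, 3.14, 3.14, 3.14].

## Interface

Orientations are given as a unit quaternion [w, x, y, z].
In Python, from station import move_pose, movel, movej, command_gripper, wait, inverse_kinematics, read_camera, camera_info, MotionError, job_done, get_time, get_joint_pos, get_qvel, get_effort, get_tcp_pos, get_ee_rot, get_ft_force, get_ft_torque, get_grip_width, get_finger_force gives the robot as it stands. Calls block until the motion is done:
- move_pose(position, orientation): joint-space move of the TCP to a pose.
- movel(position, frame=None, v=0.15, until_force=None): straight line of the TCP; frame=None keeps the orientation; v is the mean speed in m/s. With until_force (N) it stops when the force on the tool has changed by that much, and returns True; else False.
- movej(angles): joint-space move.
- command_gripper(opening): opening from 0.0 (shut) to 1.0 (fully open); the grip force is fixed at half the most; returns when the fingers have stopped.
- wait(seconds).
- inverse_kinematics(position, orientation): joint angles nearest the present ones, or None.
- read_camera(name): name is "scene" or "top"; returns the picture (400x640x3 uint8, red, green, blue); there is no depth.
- camera_info(name): a dict with "intrinsics" (3x3 intrinsics, pixels), "T" (4x4, takes a point from camera to world coordinates). Camera axes: x right, y up, looking along -z (the intrinsics and any distortion apply to the point x, -y, -z); pixel columns grow to the right and rows downward; lengths in m; the calibration is good to about 2 mm. A picture is of the moment at which its call begins. camera_info takes no time and is no camera call.
A pose or a line that the arm cannot do raises MotionError and nothing moves.
- job_done(): hands the job in; it is judged then, once.
Readings, each from a call of its own:
- get_time(): time.
- get_joint_pos(): joint angles.
- get_qvel(): joint speeds.
- get_effort(): joint torques, N m.
- get_tcp_pos(): TCP position.
- get_ee_rot(): TCP orientation.
- get_ft_force(): force on the tool from outside, world axes, zero at the start.
- get_ft_torque(): the same for the moment, N m.
- get_grip_width(): opening from 0.0 (shut) to 1.0 (fully open).
- get_finger_force(): force on a finger pad.
Only numpy, scipy, OpenCV 4.12 (cv2) and the standard library are available. Lean on these libraries where they do the work, as an engineer would, in place of code of your own. Each camera call takes 0.05 s, during which the arm holds its last target. There are 200 camera calls.

## Task

Seat the wider of the two white capped vessels lying on the worktop in the hot-block well that fits it snugly. To change your grip, first lay it cap end up in the sloping rest, right down against the stop, and let go of it; then take it afresh and lower it, closed end down, to the very bottom of its well. Do not let it drop or force it against the block, and leave the narrow vessel lying where it is.

Things in the scene. Friction and masses are not known exactly. Their poses are not given: they have to be found in the camera images.
- wide_vessel: The vessel to seat: white round barrel 24 mm thick with hemispherical closed end, grey eight-sided cap 30 mm across flats on the last 32 mm; 140 mm long, 60 to 120 g. Lies with one cap flat down, two flats upright at its sides, cap end 2 degrees high. Origin: tip of the closed end, on the axis; z runs along the axis to the cap (108 to 140 mm).
- narrow_vessel: A bystander of the same make but thinner: 16 mm barrel, 125 mm long, cap 22 mm across flats and 28 mm high. Same frame (origin at the tip of the closed end, z towards the cap). It lies beside the wide vessel, 90 to 155 mm nearer to the robot or farther from it, and stays there.
- sloping_rest: Fixed rest that holds one wide vessel at 45 degrees: aluminium foot plate 150 x 84 x 16 mm, an inclined bar, two black V forks on it (90 degree V, 38 mm wide over the arms, which end level with the vessel's axis) and a stop plate at the low end. Origin: on the worktop under it; x is level, the way the cap end rises; z up. A vessel in it has its axis in the xz plane.
- rest_foot (a point): Where the closed tip of a vessel in the rest belongs, against the stop plate (34 mm wide, 8 mm higher than the axis), 52 mm above the worktop. Along the vessel from here the forks cover 11 to 25 mm and 85 to 99 mm; between them the barrel is free, the bar 35 mm below the axis; the cap stands free beyond the upper fork.
- rest_head (a point): Where the middle of the cap's top of a vessel in the rest comes to be: 140 mm from rest_foot up the 45 degree slope, 151 mm above the worktop.
- hot_block: Fixed laboratory hot block, 185 x 244 mm: grey housing, low console in front (-x side), and an aluminium block whose top, 108 mm above the worktop, has a straight row of five round wells of growing diameter. Origin: on the worktop under its middle; the row runs along y, narrowest well at -y, 36 mm apart; each 85 mm deep, flat floor 23 mm above the worktop, 2 mm chamfer at the mouth.
- wide_vessel_tip (a point): The tip of the wide vessel's closed end (same point and axes as its origin).
- wide_vessel_cap (a point): The middle of the top of the wide vessel's cap, 140 mm from the tip.
- well_1 (a point): Centre of the mouth of the well of 13.5 mm diameter, at the level of the block's top; axes as the hot block's.
- well_2 (a point): Centre of the mouth of the well of 17.5 mm diameter, at the level of the block's top; axes as the hot block's.
- well_3 (a point): Centre of the mouth of the well of 21.5 mm diameter, at the level of the block's top; axes as the hot block's.
- well_4 (a point): Centre of the mouth of the well of 25.5 mm diameter, at the level of the block's top; axes as the hot block's.
- well_5 (a point): Centre of the mouth of the well of 29.5 mm diameter, at the level of the block's top; axes as the hot block's.
Not all that is in view belongs to the job. What is shaped like the wide_vessel but black or blue is not meant.

How it is judged:
By the outcome, as a careful person would: the job done as asked, in the order asked, and still so for the second after the job is handed in, with the robot touching nothing.
It also fails if it takes over 54 s, if anything falls off the work surface, if the arm or the gripper's body presses on something with over 40 N, if the wrist force passes 120 N, or if a joint passes its speed limit or range.

## Working session

There is one attempt and no reset: what is moved stays moved. The work goes in short steps, each a Python script; the robot and the scene stay as the last script left them, time stands still between calls to the robot, and variables do not carry over. Pictures are saved under pics/ and viewed, at most 11 in all, crops included, and the job is handed in when it is done.

```bash
ls; mkdir -p pics; python3 - <<'E'
from station import *
import cv2
for n in("scene","top"):
    im=read_camera(n); cv2.imwrite(f"pics/{n}0.png",im[:,:,::-1])
    i=camera_info(n); print(n,i)
print(get_time(),get_ee_rot(),get_grip_width())
E
```

```text
pics
scene {'intrinsics': array([[456.60390117,   0.        , 315.54571392],
       [  0.        , 456.60390117, 205.25679081],
       [  0.        ,   0.        ,   1.        ]]), 'T': array([[ 0.64859086,  0.31848376, -0.69130166, -0.74118347],
       [-0.76096548,  0.29062351, -0.58005992, -0.8742969 ],
       [ 0.01616885,  0.90227827,  0.4308509 ,  0.88839297],
       [ 0.        ,  0.        ,  0.        ,  1.        ]])}
top {'intrinsics': array([[447.13408833,   0.        , 324.14547696],
       [  0.        , 447.13408833, 197.61767535],
       [  0.        ,   0.        ,   1.        ]]), 'T': array([[ 0.02308667,  0.99613285, -0.08477238,  0.36661893],
       [-0.99971948,  0.02345174,  0.00331304,  0.15068835],
       [ 0.00528828,  0.08467212,  0.99639483,  1.54473454],
       [ 0.        ,  0.        ,  0.        ,  1.        ]])}
0.1 [-1.44358389e-04  1.74488013e-01  9.84659051e-01 -6.82913150e-04] 1.0038552980694087
```

View pics/scene0.png

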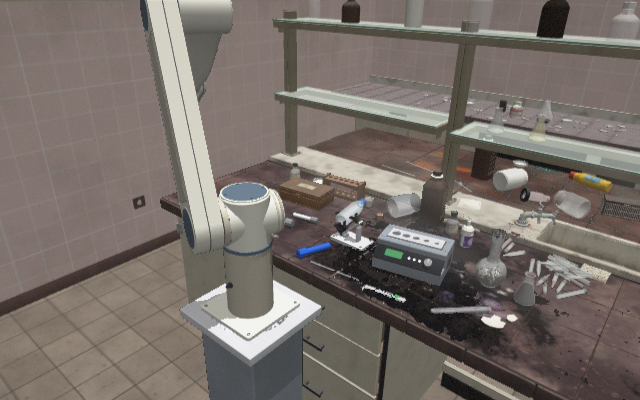

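View pics/top0.png

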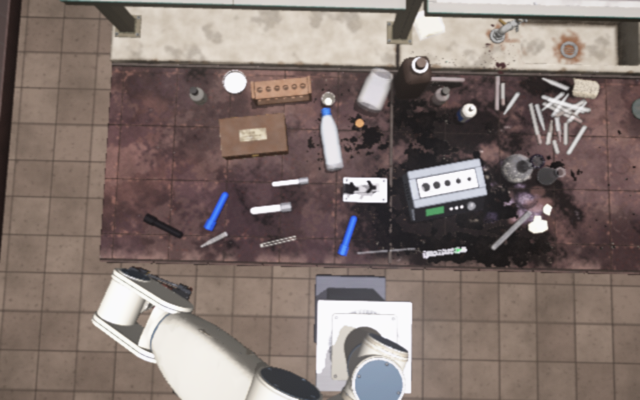

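The top view shows two white capped vessels: A at about (270,209), thicker with its cap to the right, and B at about (290,182), thinner. The blue and black lookalikes are at (216,211), (347,235) and (163,224). The rest is at (365,189) and the block at (446,187), with its wells growing right to left. A is the wider white one, so it is the target. I'll confirm that in enlarged crops.

```bash
python3 - <<'E'
import cv2
import numpy as np
t=cv2.imread("pics/top0.png"); s=cv2.imread("pics/scene0.png")
def crop(im,x,y,w,h,k,n):
    c=cv2.resize(im[y:y+h,x:x+w],None,fx=k,fy=k,interpolation=cv2.INTER_CUBIC)
    for u in range(x-x%10+10,x+w,10): cv2.putText(c,str(u),((u-x)*k,8),0,.3,(0,255,255),1); cv2.line(c,((u-x)*k,10),((u-x)*k,16),(0,255,255),1)
    for v in range(y-y%10+10,y+h,10): cv2.putText(c,str(v),(0,(v-y)*k),0,.3,(0,255,255),1); cv2.line(c,(20,(v-y)*k),(26,(v-y)*k),(0,255,255),1)
    cv2.imwrite(n,c)
crop(t,240,170,80,55,10,"pics/c1.png")
crop(t,335,155,160,70,5,"pics/c2.png")
crop(s,280,190,180,100,4,"pics/c3.png")
E
```

```text
(no output)
```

View pics/c1.png

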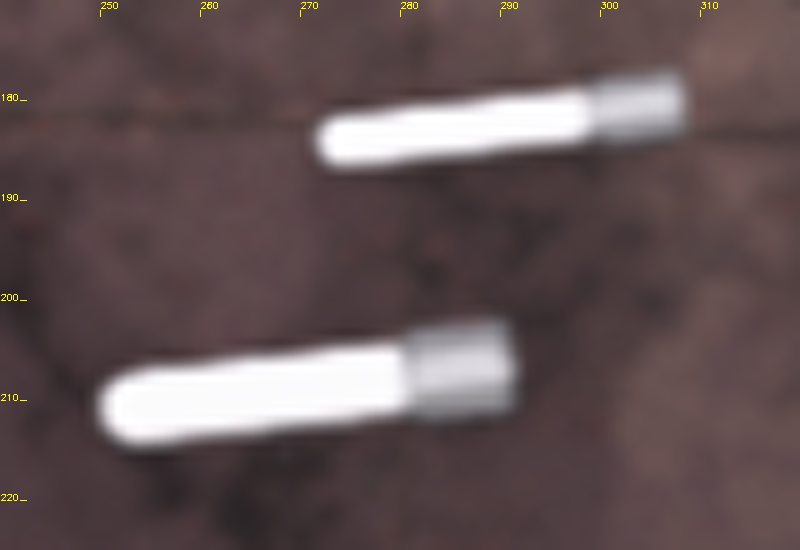

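View pics/c2.png

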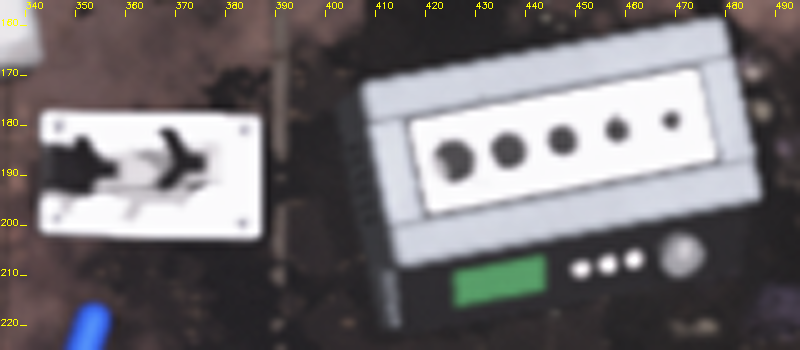

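View pics/c3.png

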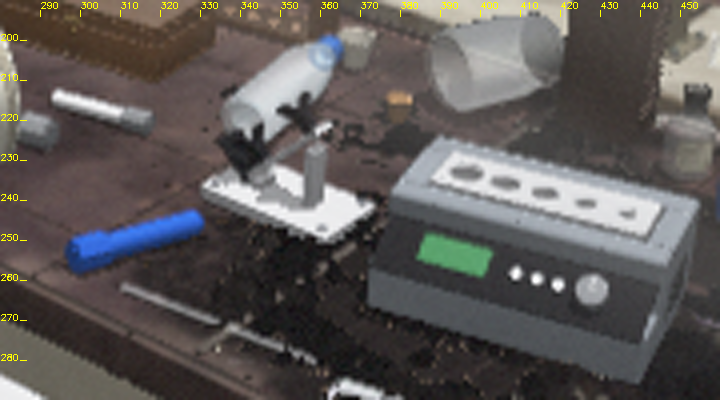

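A, at (270,209), has a 7 px barrel (about 24 mm) and a grey cap pointing right, so it is the wide vessel. B, at (290,182), is thinner and is the bystander. The rest's low end is on the left: stop at about (342,188), upper fork tips at about (369,181) and (369,193). Well 4, the second widest, is at about (434.5,185) in the top view and (402,236) in the scene view. Next I'll measure at sub-pixel precision.

```bash
cat > h.py <<'E'
import numpy as np, cv2
from station import *
from scipy.optimize import least_squares
from scipy.spatial.transform import Rotation as Rn
CI={n:camera_info(n) for n in("scene","top")}
def proj(n,P):
    T=CI[n]["T"];K=CI[n]["intrinsics"];p=(np.atleast_2d(P)-T[:3,3])@T[:3,:3]
    q=p*[1,-1,-1]; q=q@K.T; return q[:,:2]/q[:,2:]
def ray(n,u):
    T=CI[n]["T"];K=CI[n]["intrinsics"]
    d=np.linalg.inv(K)@[u[0],u[1],1]; return T[:3,3],T[:3,:3]@(d*[1,-1,-1])
def onz(n,u,z):
    o,d=ray(n,u); return o+d*(z-o[2])/d[2]
def tri(ut,us):
    f=lambda P: np.r_[(proj("top",P)[0]-ut),(proj("scene",P)[0]-us)]
    r=least_squares(f,onz("top",ut,.05)); return r.x,r.fun
def quat(R):
    q=Rn.from_matrix(R).as_quat(); return q[[3,0,1,2]]
def crop(im,x,y,w,h,k,n):
    c=cv2.resize(im[y:y+h,x:x+w],None,fx=k,fy=k,interpolation=cv2.INTER_CUBIC)
    for u in range(x-x%10+10,x+w,10): cv2.putText(c,str(u),((u-x)*k,8),0,.3,(0,255,255),1); cv2.line(c,(int((u-x+.5)*k),10),(int((u-x+.5)*k),16),(0,255,255),1)
    for v in range(y-y%10+10,y+h,10): cv2.putText(c,str(v),(0,(v-y)*k),0,.3,(0,255,255),1); cv2.line(c,(20,int((v-y+.5)*k)),(26,int((v-y+.5)*k)),(0,255,255),1)
    cv2.imwrite(n,c); return c
E
python3 - <<'E'
from h import *
t=cv2.cvtColor(cv2.imread("pics/top0.png"),cv2.COLOR_BGR2GRAY).astype(float)
s=cv2.cvtColor(cv2.imread("pics/scene0.png"),cv2.COLOR_BGR2GRAY).astype(float)
# vessel: column-wise centroid above background
sub=t[198:220,240:300]; bg=np.median(sub); w=np.clip(sub-bg-25,0,None)
rows=np.arange(198,220)
c=(w*rows[:,None]).sum(0)/np.maximum(w.sum(0),1)
cols=np.arange(240,300); m=(cols>=253)&(cols<=289)
p=np.polyfit(cols[m],c[m],1); print("line",p, "res",np.std(c[m]-np.polyval(p,cols[m])))
prof=[t[int(round(np.polyval(p,u))),u] for u in cols]; print(np.round(prof).astype(int),bg)
print([onz("top",(u,np.polyval(p,u)),z).round(4) for u,z in((250,.012),(291,.0165))])
# wells
def wells(im,n,box):
    x,y,ww,hh=box; k=8
    big=cv2.resize(im[y:y+hh,x:x+ww],None,fx=k,fy=k,interpolation=cv2.INTER_CUBIC)
    _,L,st,ce=cv2.connectedComponentsWithStats((big<150).astype(np.uint8))
    out=[]
    for i in range(1,len(st)):
        if 150<st[i,4]<8000 and st[i,0]>0 and st[i,1]>0 and st[i,0]+st[i,2]<ww*k and st[i,1]+st[i,3]<hh*k:
            out.append((ce[i]+.5)/k-.5+[x,y]); print(n,out[-1].round(2),st[i,2:]/k)
    return np.array(out)
a=wells(t,"top",(419,172,56,26)); b=wells(s,"scene",(386,226,56,24))
for u in a: print(onz("top",u,.108).round(4))
for u in b: print("s",onz("scene",u,.108).round(4))
E
```

```text
line [-1.17027648e-01  2.39903781e+02] res 0.06592524463666807
[ 64  60  55  51  51  53  55  57  56  88 182 245 252 251 251 251 251 251
 251 251 251 251 251 251 251 251 251 251 251 251 251 251 251 251 251 251
 251 251 251 244 219 206 215 217 215 215 218 218 219 213 184 120  69  56
  56  55  56  58  63  66] 65.0
[array([0.4462, 0.3987, 0.012 ]), array([0.4657, 0.2584, 0.0165])]
top [468.75 178.62] [ 2.875  3.    53.5  ]
top [457.89 180.59] [  4.25    4.375 111.625]
top [447.01 182.64] [  5.25    5.5   184.125]
top [436.23 184.68] [  6.625   6.625 274.875]
top [425.72 186.53] [  7.5   8.  341. ]
scene [396.31 232.82] [  7.5     3.125 137.625]
scene [406.09 235.32] [ 6.5    2.5   98.625]
scene [415.89 237.82] [ 5.875  2.125 78.875]
scene [426.12 240.37] [ 4.125  1.5   42.625]
scene [436.36 243.14] [ 2.75   1.125 19.   ]
[ 0.5617 -0.3214  0.108 ]
[ 0.5544 -0.2861  0.108 ]
[ 0.5469 -0.2508  0.108 ]
[ 0.5394 -0.2158  0.108 ]
[ 0.5326 -0.1818  0.108 ]
s [ 0.5315 -0.1821  0.108 ]
s [ 0.539  -0.2173  0.108 ]
s [ 0.5463 -0.2519  0.108 ]
s [ 0.5543 -0.2871  0.108 ]
s [ 0.5607 -0.3224  0.108 ]
```

```bash
python3 - <<'E'
from h import *
t=cv2.imread("pics/top0.png"); s=cv2.imread("pics/scene0.png")
a=crop(t,335,170,60,40,10,"pics/a.png"); b=crop(s,322,200,60,45,10,"pics/b.png")
c=np.vstack([a,b]); c=cv2.resize(c,None,fx=.7,fy=.7,interpolation=cv2.INTER_AREA); cv2.imwrite("pics/c4.png",c)
E
```

```text
(no output)
```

View pics/c4.png

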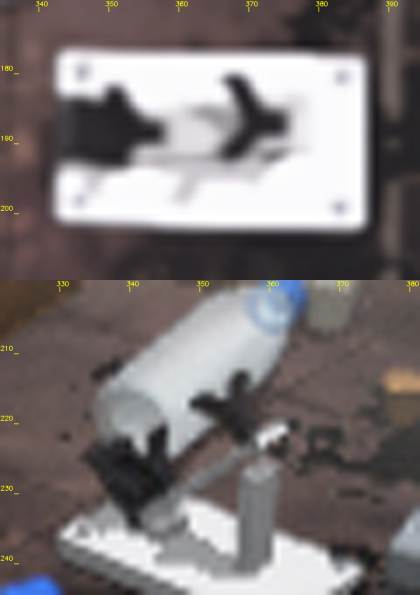

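The rest crop shows the upper fork tips at rows 180.3 and 192.8, column 367.5 (top view), and at (350,217) and (355.5,214) in the scene view. The lower fork is at column 350.5, rows 181.7 to 193.2. The foot plate spans (342,177)–(387,202). Both cameras agree on the wells to 1 mm at height 0.108.

```bash
python3 - <<'E'
from h import *
U=onz("top",(367.5,186.6),.117);L=onz("top",(350.5,187.4),.0647);print("up",U,"lo",L,np.linalg.norm((U-L)[:2]))
print("tri upper fork",tri((367.5,186.6),(352.8,215.5)))
t=cv2.cvtColor(cv2.imread("pics/top0.png"),cv2.COLOR_BGR2GRAY); s=cv2.imread("pics/scene0.png")
big=cv2.resize(t[165:212,332:398],None,fx=8,fy=8,interpolation=cv2.INTER_CUBIC)
_,Lb,st,ce=cv2.connectedComponentsWithStats((big>150).astype(np.uint8)); i=1+np.argmax(st[1:,4])
hull=cv2.convexHull(np.argwhere(Lb==i)[:,::-1].astype(np.int32)); q=cv2.boxPoints(cv2.minAreaRect(hull))
ap=cv2.approxPolyDP(hull,12,True)[:,0]
C=np.array([onz("top",(c+.5)/8-.5+[332,165],.016) for c in q]);print(C[:,:2],C.mean(0))
print([np.linalg.norm(C[k]-C[(k+1)%4]).round(4) for k in range(4)],"plate px",((q+.5)/8-.5+[332,165]).round(1).tolist())
b=C[np.argsort(C[:,1])]; ex=b[:2].mean(0)-b[2:].mean(0); yaw=np.arctan2(ex[1],ex[0]);print("yaw",np.degrees(yaw))
# vessel ends by half-intensity along line
E
```

```text
up [0.52688599 0.00749928 0.117     ] lo [0.52873781 0.05883036 0.0647    ] 0.05136446969111735
tri upper fork (array([0.52753503, 0.00682398, 0.11386741]), array([ 0.1134541 , -0.08916863, -0.16818214,  0.01836678]))
[[ 0.48426431  0.08425364]
 [ 0.57165039  0.08408239]
 [ 0.57194228 -0.07008112]
 [ 0.48452457 -0.06916832]] [0.52809539 0.00727165 0.016     ]
[np.float64(0.0874), np.float64(0.1542), np.float64(0.0874), np.float64(0.1534)] plate px [[341.9, 201.6], [342.5, 176.4], [387.2, 177.3], [386.7, 202.6]]
yaw -89.8971496806293
```

```bash
cat >> h.py <<'E'
TIP=np.array([.4462,.3982,.012]); A=np.array([.1377,-.9905,.033]); A/=np.linalg.norm(A)
FOOT=np.array([.5279,.0722,.052]); C=np.array([0,-1,1])/2**.5; N=np.array([0,1,1])/2**.5
WELL=np.array([.5394,-.2164,.108]); G=.060; SG=1
def frame(z,x):
    z=z/np.linalg.norm(z); x=x-z*(x@z); x/=np.linalg.norm(x); return quat(np.c_[x,np.cross(z,x),z])
def down(x): return frame(np.array([0,0,-1.]),np.asarray(x,float))
E
python3 - <<'E'
from h import *
for sg in(1,-1):
    print("lie",inverse_kinematics(TIP+A*G*[1,1,0]+[0,0,-.008],frame(np.cross(A,[-A[1],A[0],0])*-1,sg*A)))
    print("rest",inverse_kinematics(FOOT+C*G-N*.01,frame(-N,sg*C)), inverse_kinematics(FOOT+C*(G+.02)+N*.06,frame(-N,sg*C)))
    print("re",inverse_kinematics(FOOT+C*.107,frame(-C,sg*N)),inverse_kinematics(FOOT+C*.25,frame(-C,sg*N)))
    for d in(0,45,90,135): x=[np.cos(np.radians(d))*sg,np.sin(np.radians(d))*sg,0]; print("well",d,inverse_kinematics(WELL+[0,0,.12],down(x)))
np.set_printoptions(precision=3)
print(np.cross(A,[-A[1],A[0],0]))
E
```

```text
lie None
rest [ 0.408794    0.6941311   1.82389632 -0.79141385  1.14845155 -2.19868236] [ 0.46327941  0.60390071  1.78163299 -0.72429397  1.26855463 -2.26905397]
re [-0.41951985  0.61801145  1.83933104  0.76689494  1.19622137 -0.9016854 ] [-0.56904179  0.51773908  1.69958652  0.64369143  1.44862941 -0.82650655]
well 0 [-4.02005484e-01  3.53111138e-01  1.72446801e+00 -4.44089210e-16
  1.06401351e+00  1.16879084e+00]
well 45 [-4.02005484e-01  3.53111138e-01  1.72446801e+00 -4.44089210e-16
  1.06401351e+00  3.83392679e-01]
well 90 [-4.02005484e-01  3.53111138e-01  1.72446801e+00 -4.44089210e-16
  1.06401351e+00 -4.02005484e-01]
well 135 [-4.02005484e-01  3.53111138e-01  1.72446801e+00 -4.44089210e-16
  1.06401351e+00 -1.18740365e+00]
lie [ 0.63546371  0.67402641  1.84393483 -0.04855976  0.63993819  0.53651886]
rest [ 0.408794    0.6941311   1.82389632 -0.79141385  1.14845155  0.94291029] [ 0.46327941  0.60390071  1.78163299 -0.72429397  1.26855463  0.87253869]
re [-0.41951985  0.61801145  1.83933104  0.76689494  1.19622137  2.23990726] [-0.56904179  0.51773908  1.69958652  0.64369143  1.44862941  2.3150861 ]
well 0 [-4.02005484e-01  3.53111138e-01  1.72446801e+00 -4.44089210e-16
  1.06401351e+00 -1.97280181e+00]
well 45 None
well 90 None
well 135 [-4.02005484e-01  3.53111138e-01  1.72446801e+00 -4.44089210e-16
  1.06401351e+00  1.95418901e+00]
[-0.005  0.033  0.999]
```

```bash
cat >> h.py <<'E'
NV=np.cross(A,[-A[1],A[0],0]); QL=frame(-NV,-A); PG=TIP+A*G-NV*.0095
E
python3 - <<'E'
from h import *
print(PG)
move_pose(PG+NV*.15,QL)
im=read_camera("scene")[:,:,::-1].copy(); cv2.imwrite("pics/s1.png",im)
print(get_time(),get_tcp_pos())
u0,u1=proj("scene",np.array([TIP,TIP+A*.14])); print(u0,u1)
k=8;x,y=225,195
crop(im,x,y,90,60,k,"pics/s1c.png"); c=cv2.imread("pics/s1c.png")
f=lambda u:tuple(int(v) for v in (u-[x,y]+.5)*k)
for p in(u0,u1): cv2.drawMarker(c,f(p),(0,0,255),0,12,1)
cv2.imwrite("pics/s1c.png",c)
E
```

```text
[0.45450041 0.33849369 0.00448921]
1.4583 [0.45350089 0.34450315 0.15463511]
[265.47280569 215.34125275] [292.480438   223.04318114]
```

View pics/s1c.png

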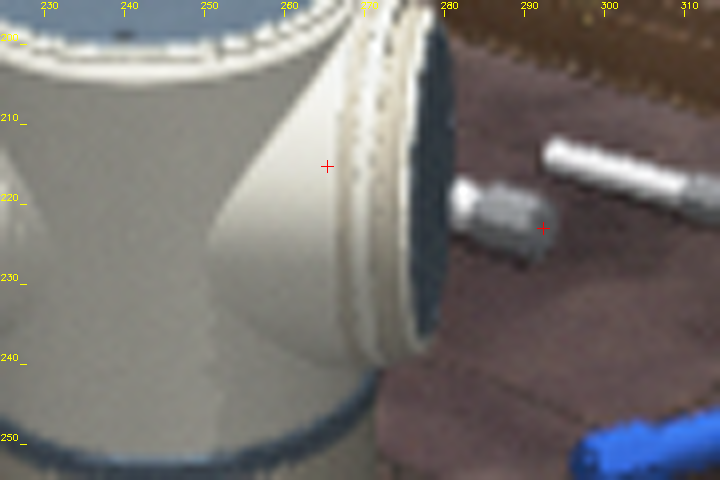

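The scene view shows the cap end face at about (291.5,223). That matches the projected estimate, so the position and lying height are confirmed. Next I grasp.

```bash
python3 - <<'E'
from h import *
movel(PG+NV*.03,QL,v=.12)
print(movel(PG,QL,v=.04,until_force=8),get_tcp_pos())
command_gripper(0.0)
print("w",get_grip_width()*.088,get_finger_force(),get_ft_force(),get_tcp_pos())
P=get_tcp_pos(); f0=get_ft_force()
movel(P+[0,0,.16],None,v=.12)
print("w",get_grip_width()*.088,get_finger_force(),get_ft_force()-f0,get_tcp_pos(),get_time())
np.save("grasp.npy",P)
# pre-rest: 60 mm out along N, 15 mm up-slope
P0=FOOT+C*(G+.010)-N*.0095
move_pose(P0+N*.07,frame(-N,-C))
print(get_tcp_pos(),P0+N*.07,get_ft_force()-f0,get_time())
for n in("scene","top"): cv2.imwrite(f"pics/{n}2.png",read_camera(n)[:,:,::-1])
im=np.vstack([crop(cv2.imread("pics/scene2.png"),310,180,80,65,6,"pics/a.png"),crop(cv2.imread("pics/top2.png"),320,165,80,30,6,"pics/b.png")])
cv2.imwrite("pics/c5.png",im)
E
```

```text
False [0.45461461 0.33856244 0.00454436]
w 0.023421734728120595 30.000089406967163 [-0.49553214 -0.31728981 -0.26266443] [0.45452168 0.33849952 0.00450111]
w 0.023626723228044832 30.00000536441803 [ 0.79097724  0.87194949 -1.11905507] [0.45408156 0.33818328 0.16371213] 6.0
[0.5278589  0.06601618 0.14407592] [0.5279     0.06548249 0.14427743] [ 1.28660413  0.73794516 -0.31978244] 7.0583
```

View pics/c5.png

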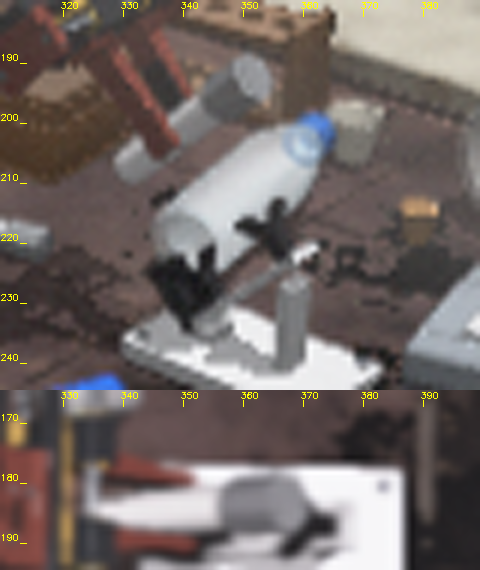

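The vessel is held tilted over the rest. In the scene view its tip is at about (329.5,207) and the cap top's middle at about (354.5,191.5); in the top view the tip is at about (334,183). I'll check that against the model, then lower it.

```bash
python3 - <<'E'
from h import *
Q=frame(-N,-C)
P=get_tcp_pos(); t=P+N*.0095-C*G
print("pred scene",proj("scene",np.array([t,t+C*.14])),"top",proj("top",np.array([t,t+C*.14])))
P0=FOOT+C*(G+.008)-N*.0095
movel(P0+N*.008,Q,v=.08)
f0=get_ft_force()
h=movel(P0-N*.003,Q,v=.015,until_force=3)
p=get_tcp_pos(); print("seat",h,"n off mm",(p-P0)@N*1e3,"lat",(p-P0)[0]*1e3,get_ft_force()-f0,get_time())
np.save("seat.npy",p)
E
```

```text
pred scene [[330.225919   208.21447527]
 [351.91625213 192.00353334]] top [[333.88060291 185.75706468]
 [367.63610141 182.87800922]]
seat True n off mm 1.5315819339390182 lat 0.43559074077759163 [1.87296546 0.19092368 1.99878352] 8.5833
```

```bash
python3 - <<'E'
from h import *
Q=frame(-N,-C); p=np.load("seat.npy"); P0=FOOT+C*(G+.008)-N*.0095
movel(p+N*.003,Q,v=.03); f0=get_ft_force()
movel(p+N*.003+[.0013,0,0],Q,v=.02)
for k in range(3):
    b=get_tcp_pos(); f0=get_ft_force()
    h=movel(p-N*.004+[b[0]-p[0],0,0],Q,v=.015,until_force=3)
    q=get_tcp_pos(); f=get_ft_force()-f0
    print(h,"n",(q-P0)@N*1e3,"x",(q-P0)[0]*1e3,f.round(2),"fN",f@N)
    if not h or abs(f[0])<.6*abs(f@N): break
    dx=.0007*np.sign(f[0]); movel(q+N*.002,Q,v=.03); movel(q+N*.002+[dx,0,0],Q,v=.02)
np.save("seat.npy",q); print(get_time(),get_ft_torque())
E
```

```text
True n 0.9781608434864915 x 1.4940980197838405 [-1.01  0.9   1.56] fN 1.7359077819360997
9.425 [ 0.24442556  0.14824605 -0.06554561]
```

```bash
python3 - <<'E'
from h import *
Q=frame(-N,-C); P0=FOOT+C*(G+.008)-N*.0095+[.00124,0,0]
movel(P0+N*.0015,Q,v=.02)
movel(P0+N*.0009,Q,v=.01)
f0=get_ft_force()
h=movel(P0+N*.0009-C*.014,Q,v=.015,until_force=4)
q=get_tcp_pos(); f=get_ft_force()-f0
print(h,"slid mm",(P0-q)@C*1e3,"n",(q-P0)@N*1e3,"fC",f@C,"fN",f@N,f[0],get_time())
np.save("stop.npy",q)
E
```

```text
True slid mm 8.510009531295054 n 0.7981108687682865 fC 3.7981244685846307 fN 3.013646075860564 -0.3289386695091494 10.55
```

```bash
python3 - <<'E'
from h import *
q=np.load("stop.npy"); f0=get_ft_force()
command_gripper(1.0)
print("released",get_ft_force()-f0,get_grip_width(),get_tcp_pos()-q)
movel(q+N*.13,frame(-N,-C),v=.15)
move_pose([.5,0.0,.36],down([0,1,0]))
F=FOOT+[.00124,0,0]+N*.00075-C*.0005
move_pose(F+C*.23,frame(-C,N))
print(get_tcp_pos()-(F+C*.23),get_time())
for n in("scene","top"): cv2.imwrite(f"pics/{n}3.png",read_camera(n)[:,:,::-1])
def mark(n,x,y,w,h,out):
    c=crop(cv2.imread(f"pics/{n}3.png"),x,y,w,h,7,out)
    for p in proj(n,np.array([F,F+C*.14])): cv2.drawMarker(c,tuple(int(v) for v in(p-[x,y]+.5)*7),(0,0,255),0,14,1)
    print(n,proj(n,np.array([F,F+C*.14])).tolist()); return c
cv2.imwrite("pics/c6.png",np.vstack([mark("scene",315,190,80,50,"pics/a.png"),mark("top",330,168,80,35,"pics/b.png")]))
E
```

```text
released [-0.9837404  -0.0538     -3.99411778] 1.0026759255943607 [-0.00041286 -0.00013283 -0.00040808]
[-0.00030029  0.00134636 -0.00114451] 14.35
scene [[338.3951969497585, 224.3052480968705], [360.561058793273, 209.05490035609444]]
top [[346.02000614509467, 187.58177949174146], [379.26266654338923, 184.94689002979723]]
```

View pics/c6.png

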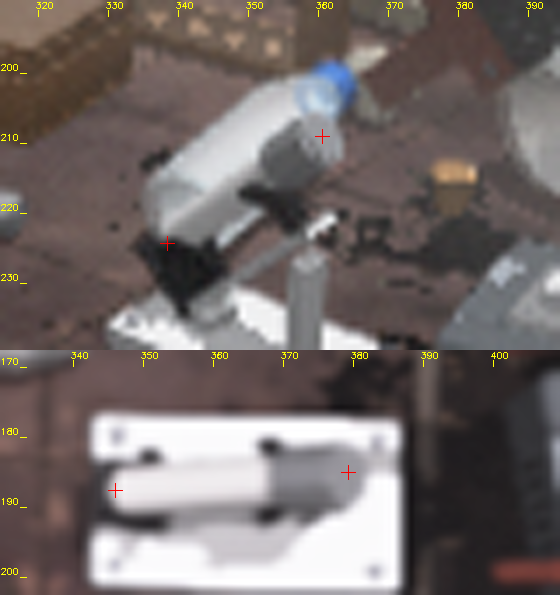

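The vessel lies in both forks, with its tip at the stop, top (346,187.5), and its cap top at (379,185). Both are at the predicted marks. Next I take the cap along the axis.

```bash
python3 - <<'E'
from h import *
F=FOOT+[.00124,0,0]+N*.00075-C*.0005; Q=frame(-C,N)
movel(F+C*.150,Q,v=.12)
print(movel(F+C*.107,Q,v=.05,until_force=5),(get_tcp_pos()-F-C*.107)*1e3)
f0=get_ft_force(); command_gripper(0.0)
print("w",get_grip_width()*.088,get_finger_force(),get_ft_force()-f0,get_time())
p=get_tcp_pos(); np.save("cap.npy",p); f0=get_ft_force()
movel(p+N*.012+C*.006,Q,v=.03); print(get_ft_force()-f0)
movel(p+N*.06+C*.06,Q,v=.12)
print("w",get_grip_width()*.088,get_ft_force()-f0)
X=[-.204,.979,0]
move_pose([.54,-.16,.30],down(X)); 
# tip 30mm above well mouth: TCP is 107 mm above tip
print(movel(WELL+[0,0,.107+.025],down(X),v=.12),get_tcp_pos()-WELL,get_time())
for n in("scene","top"): cv2.imwrite(f"pics/{n}4.png",read_camera(n)[:,:,::-1])
t=get_tcp_pos()-[0,0,.107]; print("pred tip",proj("scene",t),"well",proj("scene",WELL))
crop(cv2.imread("pics/scene4.png"),370,175,80,75,8,"pics/c7.png")
E
```

```text
False [ 0.17924129 -0.15675771  0.1198553 ]
w 0.02977388162582358 29.999946106108837 [-0.03139168 -0.1808577   0.35993623] 17.2
[ 0.25351641 -0.35172907 -0.0145789 ]
w 0.03011916929500385 [ 0.18272619  0.22500806 -0.48047227]
False [ 1.92518894e-04 -5.56714644e-05  1.32230594e-01] 20.1167
pred tip [[406.67401651 228.67113095]] well [[405.92528098 235.18763627]]
```

View pics/c7.png

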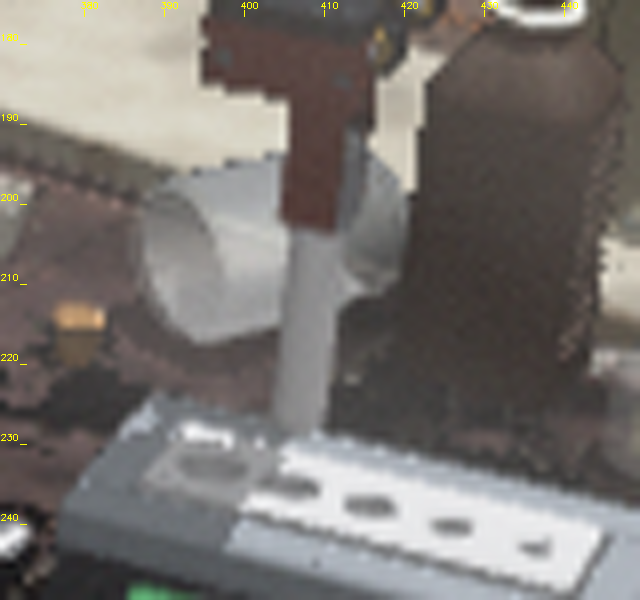

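The wide vessel hangs upright with its tip at about (406.7,229), 25 mm over well 4 (405.5,235.3), where predicted. I'll lower it with a force guard.

```bash
python3 - <<'E'
from h import *
Q=down([-.204,.979,0]); c=get_tcp_pos()[:2]
f0=get_ft_force()
def st(t,h): f=get_ft_force()-f0; p=get_tcp_pos(); print(t,h,"tip z rel mouth mm",((p[2]-.107-.108)*1e3).round(2),((p[:2]-WELL[:2])*1e3).round(2),f.round(2),get_ft_torque().round(3),round(get_time(),2))
for z in(.0,-.008,-.018,-.04,-.075):
    h=movel([WELL[0],WELL[1],.108+.107+z],Q,v=.03,until_force=4); st(z,h)
    if h: break
E
```

```text
0.0 False tip z rel mouth mm 0.16 [ 0.15 -0.06] [-0.52  0.07 -1.07] [-0.05   0.026  0.017] 21.2
-0.008 False tip z rel mouth mm -8.29 [-0.15  0.08] [ 0.13  0.64 -0.27] [-0.083  0.046 -0.004] 21.62
-0.018 False tip z rel mouth mm -18.18 [0.16 0.08] [ 0.86  0.31 -1.08] [ 0.082 -0.401 -0.031] 22.1
-0.04 False tip z rel mouth mm -40.16 [0.11 0.05] [ 2.54  1.04 -2.46] [ 0.114 -0.751  0.006] 22.98
-0.075 True tip z rel mouth mm -52.73 [0.17 0.22] [ 1.51  0.31 -1.43] [-0.043 -0.302 -0.006] 23.57
```

```bash
cat > ins.py <<'E'
from h import *
Q=down([-.204,.979,0]); tgt=get_tcp_pos()[:2]+[.0003,0]; z=get_tcp_pos()[2]
for k in range(10):
    movel([*tgt,z],Q,v=.02); fa=get_ft_force()
    z=max(z-.008,.108+.107-.088)
    h=movel([*tgt,z],Q,v=.025,until_force=5)
    p=get_tcp_pos(); f=get_ft_force(); z=p[2]
    print(h,"z",((z-.215)*1e3).round(2),((p[:2]-WELL[:2])*1e3).round(2),f.round(2),(f-fa).round(2),get_ft_torque().round(2),round(get_time(),2))
    if z<.215-.082 and h or z<.128: break
    tgt=tgt+np.clip(f[:2]*.00015,-.0005,.0005)
E
python3 ins.py
```

```text
False z -60.99 [0.28 0.28] [ 0.09 -0.44 -0.97] [-1.49 -0.1  -0.43] [-0.02 -0.12  0.05] 24.28
False z -69.25 [0.33 0.22] [ 0.38 -1.11 -0.18] [-0.01 -1.5   0.25] [-0.07  0.03 -0.01] 25.0
False z -77.47 [0.45 0.04] [-0.31  0.46 -0.49] [-0.3   0.7   1.13] [-0.09  0.03 -0.04] 25.72
True z -85.36 [ 0.62 -0.03] [-0.74  0.68  4.78] [-1.02  1.63  6.23] [ 0.    0.11 -0.02] 26.32
```

It reached the floor at -85.4 mm with about 5 N. I'll release, withdraw and check.

```bash
python3 - <<'E'
from h import *
command_gripper(1.0); p=get_tcp_pos()
movel(p+[0,0,.18],None,v=.15)
move_pose([.45,.05,.38],down([0,1,0])); wait(.3)
for n in("scene","top"): cv2.imwrite(f"pics/{n}5.png",read_camera(n)[:,:,::-1])
W=WELL; print(get_time(),get_ft_force(),"cap centre seated pred",proj("scene",W+[0,0,.055]),proj("top",W+[0,0,.055]))
a=crop(cv2.imread("pics/scene5.png"),370,190,90,60,7,"pics/a.png"); b=crop(cv2.imread("pics/top5.png"),400,160,90,22+18,4,"pics/b.png")
b=cv2.copyMakeBorder(b,0,0,0,a.shape[1]-b.shape[1],0); cv2.imwrite("pics/c8.png",np.vstack([a,b]))
E
```

```text
30.2 [ 0.16964271 -0.39327685 -0.16515181] cap centre seated pred [[407.53837291 221.29027613]] [[440.90990264 182.68459722]]
```

View pics/c8.png

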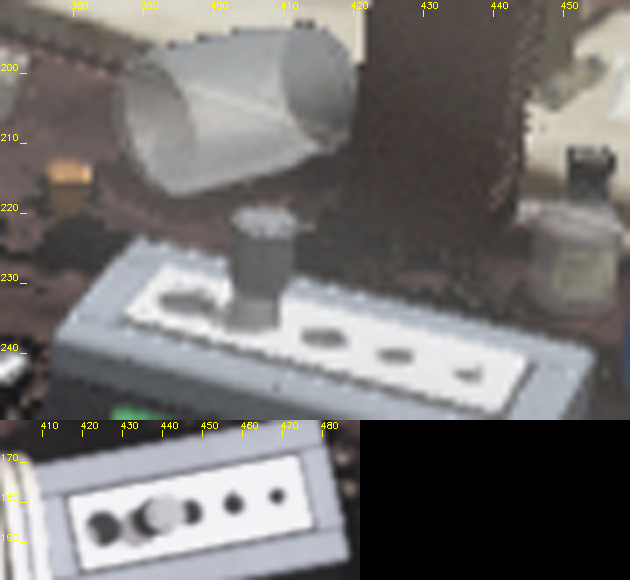

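The vessel stands upright in well 4. Its cap top is at scene (407,221) and top (440,183), as predicted for full depth, and the gripper is clear.

```bash
python3 -c "
from station import *
print(job_done())"
```

```text
the job is handed in; nothing more can be done
None
```

The wide vessel was laid in the sloping rest against the stop, released, retaken by its cap and lowered to the floor of the 25.5 mm well (well 4); I handed the job in after about 30 s, with the gripper clear and the narrow vessel never touched.

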